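# Pin the monitor arm to its desk mount

## Robot

A 6-joint arm with a two-finger parallel gripper is mounted at the origin on the work surface; the furniture and walls round the work are solid. World frame = base frame: x ahead of the robot, y to its left, z up, the work surface at z = 0. Lengths are in m, angles in rad, forces in N, time in s.
With the tool pointing down it reaches from about 0.25 to 0.725 m from the base axis. Payload 4 kg.
Tool frame: the origin (TCP) lies on the centre line of the jaws, within the pads' length; the fingertips stand 8 mm ahead of it and the grasp point (between the pads) lies 11 mm behind it (r.tcp_to_tips is the distance from the TCP to the fingertips, in m); z points along the fingers, y is the line along which they close (so a half turn about z gives the same grasp; the last joint's range is limited). The gripper opens to 85 mm and grips with 20 to 120 N. Pads are 22 mm wide; open, the fingers measure 114 mm over their backs; the gripper's body (76 mm by 85 mm) begins 54 mm behind the grasp point. The pads swing forward as they close: fully open they stand 13 mm farther back than shut.
Start: joints at [-1.181, 0.241, 0.005, 1.335, 0, 1.571], TCP at [0.19, -0.462, 0.239] pointing down, gripper open.
Joint ranges: [-2.72, 2.72], [-1.05, 1.87], [-1.09, 1.28], [-1.99, 2.15], [-1.42, 1.44], [-3.14, 3.14]. Speed limits (rad/s): [2.79, 2.79, 3.14, 3.14, 3.14, 3.14].

## Interface

Orientations are given as a unit quaternion [x, y, z, w].
In Python, from bench import r, cams gives the robot as it stands. The module is installed in compiled form; this text tells all that it offers.
- The arm moves only by the shell command python3 -m handwheel 'ROWS' [FORCE]. ROWS is JSON, a list of rows, each a list of 3 entries, a list of its own where there are three numbers: the shift along the tool's x, y, z as a fraction of full scale, then the turn about the tool's z as a fraction of full scale, then the finger opening in mm, from 0 to 85.4. A call has 1 to 5 rows; each row is the pose to reach, as a shift and turn from the pose commanded when the call began, along the tool's axes at that moment; what a row does not reach only later rows make up. Full scale, the value 1, is 8 cm for a shift and 90 degrees for a turn. A row lasts 1/10 s, in which the tool goes at most 50 mm and 8.59 degrees, less where a joint would pass 70% of its speed; a pose out of reach is approached as far as the arm can. A call with a number of a shift or a turn outside -1 to 1 is refused whole. A call with a gripper value outside its range is refused whole. The fingers move at their own pace and stop on an object; FORCE is the grip in N (left out, the last holds). Time passes only in rows, so rows that repeat a pose let the fingers close. It gives the time, the measured TCP pose, the force, the opening and the grip force at its end, in the units of the state.
- r.get_state(): the state, without advancing time (a new reading comes with each control period).
- cams.read_camera(name): name is "scene" or "top" or "wrist"; returns a dict with "image" (400x640x3 uint8, red, green, blue), "intrinsics" (3x3 intrinsics, pixels), "rvec" (rotation vector, rad) and "tvec" (3), from world to camera coordinates, as OpenCV has them. Camera axes: x right, y down, z forward; pixel columns grow to the right and rows downward; lengths in m; the calibration is good to about 2 mm. A picture is of the moment at which its call begins. There is no depth.
- r.finish_job(): hands the job in; it is judged then, once.
The state is a dict: "clock": time; "joint_pos": joint angles; "qd": joint speeds; "joint_torque": joint torques, N m; "tool_pos": TCP position; "tcp_rot": TCP orientation; "wrist_force": force on the tool from outside, world axes, zero at the start; "wrist_torque": the same for the moment, N m; "width": finger opening in m; "grip_force": force on a finger pad.
Only numpy, scipy, OpenCV 4.12 (cv2) and the standard library are available. Lean on these libraries where they do the work, as an engineer would, in place of code of your own. Each camera call takes 0.05 s, during which the arm holds its last target. There are 200 camera calls.

## Task

The monitor arm's lug already stands in the fork of its desk mount with the holes in line. Take the longer of the two headed pins out of the holder block and push it down through the fork and the lug, holding on to it until its nose is well inside the lug rather than dropping it in, until the head sits flat on the fork. Let go of it, and leave the shorter pin where it stands in the block.

Things in the scene. Friction and masses are not known exactly. Their poses are not given: they have to be found in the camera images.
- long_pin: Longer steel pin, 108 mm overall, standing nose down in one hole of the block. From below: shank 16 mm in diameter, 66 mm long (lowest 10 mm taper to a 10 mm flat nose); flat head 44 mm in diameter, 6 mm thick; round grip knob 24 mm in diameter, 36 mm tall. Origin on the axis half-way up: 54 mm above the nose, 12 below the head's underside, 36 below the knob's middle. z up the axis. 80-160 g
- short_pin: Shorter steel pin, 86 mm overall, in the block's other hole: same head, knob and shank diameter, but the shank is only 44 mm long, too short to reach the lower fork plate. Its head stands 22 mm lower than the long pin's. Origin on the axis half-way up, 43 mm above the nose. z up the axis
- pin_block: Grey plastic holder block fixed to the desk, 60 mm (x) by 160 mm (y), 40 mm high. Two upright holes 17.5 mm wide, 34 mm deep, at y = -45 and +45 mm, one pin in each; which pin is in which hole varies. Origin: centre of its underside; z up
- fork_hole (a point): Centre of the vertical hole's mouth, level with the top of the upper fork plate, 82 mm above the desk. The mount is fixed. Fork: two level aluminium plates 70 x 70 x 12 mm (tops 82 and 38 mm up), the arm's dark lug (41 to 67 mm up) between them. Hole 20 mm wide through all three, mouth chamfered to 30 mm. z up, x along the arm, which ends 168 mm out in an upright plate 100 mm wide, 105 mm high

How it is judged:
On the way:
1. the long pin, still held by the fingers, has its nose at least 25 mm below the mouth of the fork hole, inside the lug (z of long_pin in the frame of fork_hole below 0.029 m and horizontal distance between long_pin and fork_hole below 0.01 m and contact force between the fingers and long_pin above 0.5 N), for 0.05 s.
At the end, for the whole second after the job is handed in: the long pin is through fork and lug, upright within 10 degrees, its head within 4 mm of the top of the upper fork plate and at rest; the short pin stands within 20 mm of where it was, upright within 10 degrees (z of long_pin in the frame of fork_hole below -0.008 m and horizontal distance between long_pin and fork_hole below 0.01 m and angle between each of long_pin, short_pin's own z axis and vertical below 0.17 rad and linear speed of long_pin below 0.02 m/s and distance of short_pin from where it was at the start of the episode below 0.02 m); the robot touches nothing.
It fails at once if the short pin is taken out of the block (distance of short_pin from where it was at the start of the episode above 0.03 m).
It also fails if it takes over 45 s, if anything falls off the work surface, if the arm or the gripper's body presses on something with over 40 N, if the wrist force passes 120 N, or if a joint passes its speed limit or range.

## Working session

There is one attempt and no reset: what is moved stays moved. The work goes in short steps, Python scripts to look and compute and a shell command to move; the robot and the scene stay as the last step left them, time stands still between calls to the robot, and variables do not carry over. Pictures are saved under pics/ and viewed, at most 10 in all, crops included, and the job is handed in when it is done.

```bash
mkdir -p pics; cat > h.py <<'E'
import numpy as np, cv2
from bench import r, cams
def grab(n,f=None):
    c=cams.read_camera(n)
    if f: cv2.imwrite('pics/'+f,c['image'][:,:,::-1])
    return c
def ray(c,u,v):
    R=cv2.Rodrigues(np.array(c['rvec'],float))[0];t=np.array(c['tvec'],float).ravel()
    d=R.T@np.linalg.inv(np.array(c['intrinsics']))@np.array([u,v,1.]);return -R.T@t,d
def plane(c,u,v,z):
    o,d=ray(c,u,v);return o+d*(z-o[2])/d[2]
def proj(c,p):
    return cv2.projectPoints(np.array([p],float),np.array(c['rvec'],float),np.array(c['tvec'],float),np.array(c['intrinsics'],float),None)[0].ravel()
E
python3 - <<'E'
from h import *
a=grab('top','top1.png');b=grab('scene','scene1.png')
for c in(a,b):print(ray(c,320,200),c['intrinsics'][0])
s=r.get_state();print(s['tool_pos'],s['tcp_rot'],s['clock'],s['width'],s['wrist_force'],r.tcp_to_tips)
E
```

```text
(array([0.42856893, 0.05262113, 1.25292448]), array([ 0.06732176,  0.00990095, -0.99768786])) [494.71355478   0.         318.35722165]
(array([0.12200697, 0.4318915 , 0.74940723]), array([ 0.44581973, -0.43379577, -0.78299881])) [439.13771696   0.         318.15751115]
[ 0.18978538 -0.46197605  0.23849956] [ 9.81067083e-01  1.93665875e-01 -1.89393739e-04 -9.33173444e-04] 0.1 0.08579326794310299 [ 0.45090133 -0.22498101 -0.3188727 ] 0.008
```

View pics/top1.png

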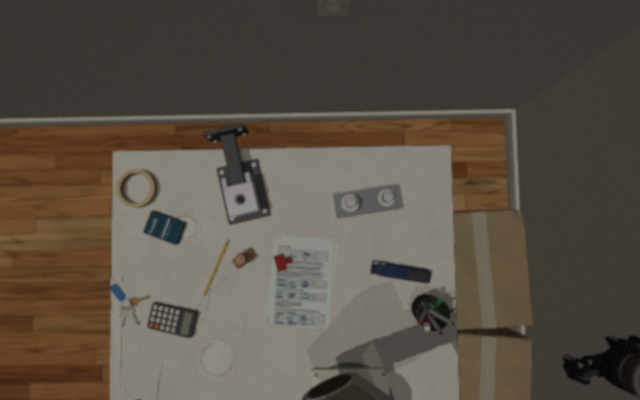

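View pics/scene1.png

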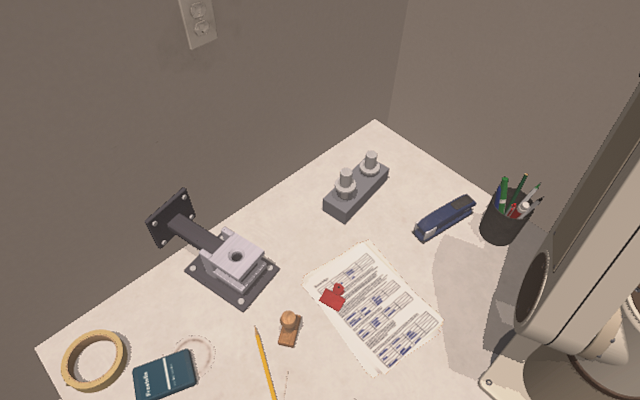

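The top view shows the fork hole at about (240,198) and the pin heads at (349,202) and (386,197). In the scene view the hole is at (237,256), and the nearer, taller pin is at (346,185), so the left one is the long pin. Next I refine these with masks.

```bash
python3 - <<'E'
from h import *
a=grab('top');b=grab('scene')
def blobs(c,x0,y0,x1,y1,lo,hi,inv=False):
    g=cv2.cvtColor(c['image'],cv2.COLOR_RGB2GRAY)[y0:y1,x0:x1]
    m=((g>=lo)&(g<=hi)).astype('uint8')
    n,l,s,ce=cv2.connectedComponentsWithStats(m)
    return [(ce[i]+[x0,y0],s[i,4],s[i,:4]) for i in range(1,n) if s[i,4]>8]
print(cv2.cvtColor(a['image'],cv2.COLOR_RGB2GRAY)[202,332:406:2],cv2.cvtColor(a['image'],cv2.COLOR_RGB2GRAY)[198,228:254])
print('pins',blobs(a,334,186,402,215,135,255))
print('hole',blobs(a,232,190,249,207,0,100)); print('holeS',blobs(b,224,244,250,268,0,110))
for n,u,v,z in(('hole',240,198,.082),('long',349.5,202,.078),('short',386,197,.056)):print(n,plane(a,u,v,z))
print('S',plane(b,237,256,.082),plane(b,346.5,171,.114),plane(b,371.5,154,.092))
ims=[cv2.resize(a['image'][170:230,200:420],None,fx=3.6,fy=3.6,interpolation=2),cv2.resize(b['image'][140:280,180:400],None,fx=2.6,fy=2.6,interpolation=2)]
w=792;o=np.zeros((590,w,3),'uint8');y=0
for i in ims:o[y:y+i.shape[0],:i.shape[1]]=i[:590-y];y+=i.shape[0]
cv2.imwrite('pics/crop1.png',o[:,:,::-1])
E
```

```text
[129 105  91  90 101 124 120 120 129 128 128 123  95  79  61  72  88  89
  90  88  88  89  89 102 123 124 112 106 117 125 122  97  87  89  87 104
 128] [139 139 139 140 137 131 112  96  79  54  36  35  39  39  37  53  81 109
 125 136 140 140 140 140 141 138]
pins []
hole [(array([239.62337662, 198.93506494]), np.int32(77), array([ 3,  4, 10, 10], dtype=int32))]
holeS [(array([236.17647059, 256.60294118]), np.int32(68), array([ 7,  9, 11,  8], dtype=int32))]
hole [0.51543251 0.25443421 0.082     ]
long [ 0.50194724 -0.00578447  0.078     ]
short [ 0.51402353 -0.09541416  0.056     ]
S [0.50988666 0.25565287 0.082     ] [ 0.50114516 -0.00768364  0.114     ] [ 0.51232805 -0.09539873  0.092     ]
```

View pics/crop1.png

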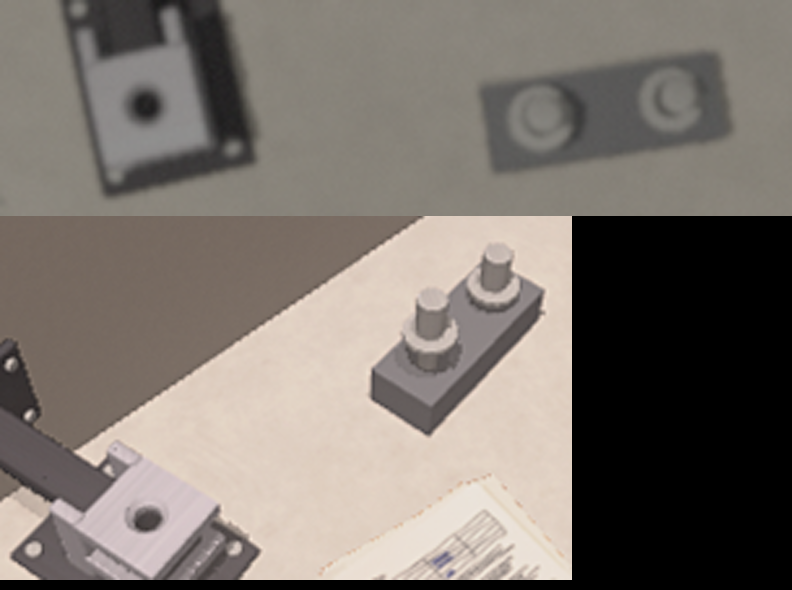

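The long pin stands at about (0.501,-0.008) and the fork hole at about (0.512,0.255). I move above the pin, keeping the current yaw and opening partly.

```bash
python3 -m handwheel '[[[0.96,-0.63,0],0,60],[[0.96,-0.63,0],0,60],[[0.96,-0.63,0],0,60]]' 
python3 -m handwheel '[[[0.96,-0.63,0],0,60],[[0.96,-0.63,0],0,60],[[0.96,-0.63,0],0,60]]' 
python3 -m handwheel '[[[0.96,-0.63,0],0,60],[[0.96,-0.63,0],0,60],[[0.96,-0.63,0],0,60]]' 
python3 -m handwheel '[[[0.96,-0.63,0],0,60],[[0.96,-0.63,0],0,60],[[0.96,-0.63,0],0,60]]' 
python3 -m handwheel '[[[0.96,-0.63,0],0,60],[[0.96,-0.63,0],0,60],[[0.96,-0.63,0],0,60]]' 
python3 - <<'E'
from h import *
c=grab('wrist','w1.png')
s=r.get_state();print(s['tool_pos'],s['tcp_rot'],s['clock'],s['width'])
print(proj(c,[.501,-.008,.114]),proj(c,[.512,.255,.082]))
E
```

```text
clock: 0.5
tool_pos: [0.2434, -0.3831, 0.2391]
tcp_rot: [0.981, 0.196, 0.0, -0.001]
wrist_force: [0.7, 0.1, 0.6]
width: 0.06
grip_force: 0.0
clock: 0.8
tool_pos: [0.2953, -0.308, 0.2393]
tcp_rot: [0.981, 0.197, 0.0, -0.001]
wrist_force: [0.6, 0.4, 0.2]
width: 0.0598
grip_force: 0.0
clock: 1.1
tool_pos: [0.3473, -0.2329, 0.2393]
tcp_rot: [0.981, 0.196, 0.0, -0.0]
wrist_force: [0.3, -0.2, -0.7]
width: 0.06
grip_force: 0.0
clock: 1.4
tool_pos: [0.3995, -0.1576, 0.2392]
tcp_rot: [0.981, 0.196, 0.001, -0.0]
wrist_force: [-0.5, -0.7, 0.0]
width: 0.0599
grip_force: 0.0
clock: 1.7
tool_pos: [0.4515, -0.0821, 0.2391]
tcp_rot: [0.981, 0.196, 0.001, -0.0]
wrist_force: [0.0, -0.2, 0.2]
width: 0.0602
grip_force: 0.0
[ 0.45015767 -0.08355166  0.23892652] [ 9.80803308e-01  1.94999026e-01 -3.79967239e-04  3.26994126e-04] 1.75 0.059729098391944686
[256.59057159 113.33845369] [ -4.68704707 -12.58829474]
```

View pics/w1.png

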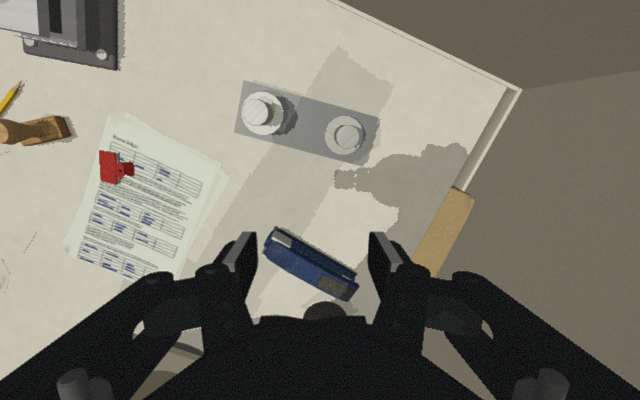

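The wrist view shows the long pin's knob top at about (256,111), close to the predicted (256.6,113.3). I fit the knob circle for a finer value and move above it.

```bash
python3 - <<'E'
from h import *
c=grab('wrist');g=cv2.cvtColor(c['image'],cv2.COLOR_RGB2GRAY)
k=cv2.resize(g[80:150,225:305],None,fx=4,fy=4,interpolation=2)
h=cv2.HoughCircles(k,cv2.HOUGH_GRADIENT,1,10,param1=80,param2=20,minRadius=40,maxRadius=110)
for x,y,q in h[0][:6]:
    u,v=225+x/4,80+y/4;print(u,v,q/4,plane(c,u,v,.114)[:2],plane(c,u,v,.078)[:2])
E
python3 -m handwheel '[[[0.93,-0.62,0],0,60],[[0.93,-0.62,0],0,60],[[0.93,-0.62,0],0,60],[[0.93,-0.62,0],0,60]]' 
python3 - <<'E'
from h import *
c=grab('wrist','w2.png');s=r.get_state();print(s['tool_pos']);print(proj(c,[.501,-.008,.114]),proj(c,[.512,.255,.082]))
E
```

```text
260.375 111.875 22.025 [ 0.50204943 -0.01238537] [ 0.50080479 -0.00591031]
262.375 110.375 22.075 [ 0.50395518 -0.0136136 ] [ 0.50297485 -0.00730888]
260.125 108.625 19.275 [ 0.50459771 -0.01123599] [ 0.5037065  -0.00460151]
257.375 111.875 24.875 [ 0.50101596 -0.0098867 ] [ 0.49962798 -0.00306508]
257.375 108.125 16.475 [ 0.50405744 -0.00880893] [ 0.5030913  -0.00183783]
253.125 110.375 13.35 [ 0.50077291 -0.0059198 ] [0.49935123 0.00145201]
clock: 2.2
tool_pos: [0.499, -0.0107, 0.2389]
tcp_rot: [0.981, 0.193, -0.001, 0.0]
wrist_force: [-0.7, -1.0, 0.3]
width: 0.0597
grip_force: 0.0
[ 0.49865855 -0.01104695  0.23905737]
[309.59085083 189.67973491] [64.82673167 72.74692692]
```

View pics/w2.png

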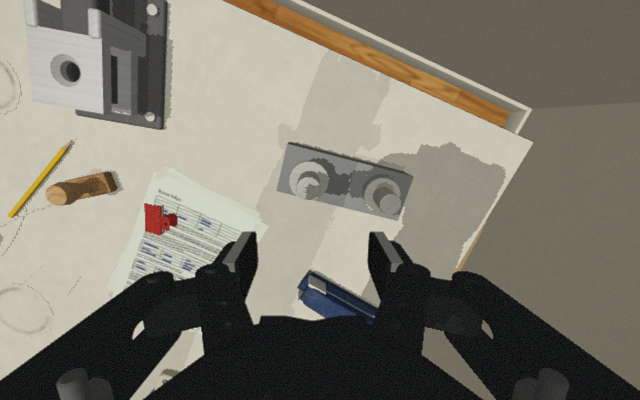

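The view shows the knob top at about (311,188) and the fork hole at about (71,71), so I compute positions from these.

```bash
python3 - <<'E'
from h import *
c=grab('wrist');g=cv2.cvtColor(c['image'],cv2.COLOR_RGB2GRAY)
m=(g[50:92,48:95]<150).astype('uint8');n,l,s,ce=cv2.connectedComponentsWithStats(m)
for i in range(1,n):
  if s[i,4]>100:
    u,v=ce[i]+[48,50];print('hole',u,v,s[i],plane(c,u,v,.082)[:2],plane(c,u,v,.078)[:2])
for uv in((311,188),(312,189)):print(plane(c,*uv,.114)[:2])
k=cv2.resize(g[145:220,275:345],None,fx=8,fy=8,interpolation=2)
cv2.imwrite('pics/k.png',k)
s=r.get_state();print(s['tool_pos'],s['tcp_rot'])
E
```

```text
hole 68.09876543209876 70.54320987654322 [  3  10  30  22 405] [0.51514418 0.25216622] [0.51453282 0.25544471]
[ 0.5027198  -0.00895827]
[ 0.50216421 -0.01023069]
[ 0.49855753 -0.01115145  0.2391892 ] [ 9.81289339e-01  1.92537965e-01 -5.53195171e-04  2.43969837e-04]
```

View pics/k.png

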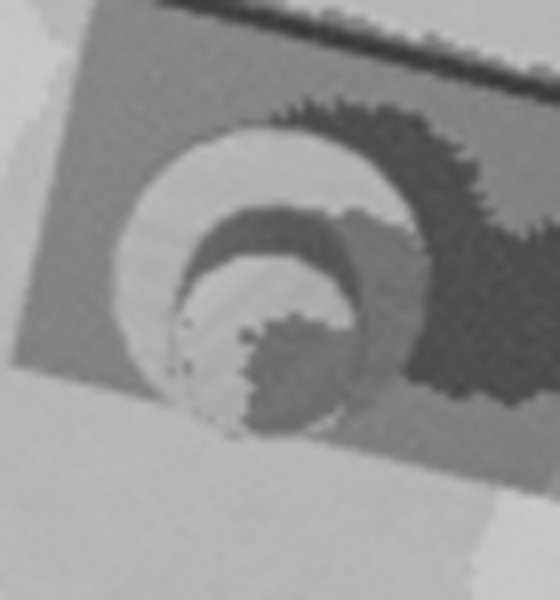

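The crop puts the knob top's centre at about (308.5,188.2) full-frame and the head top's centre at about (309,180.5).

```bash
python3 - <<'E'
from h import *
c=grab('wrist');print(plane(c,308.5,188.2,.114)[:2],plane(c,309,180.5,.078)[:2])
s=r.get_state();p=s['tool_pos'];R=__import__('scipy.spatial.transform',fromlist=['x']).Rotation.from_quat(s['tcp_rot']).as_matrix()
print(p,R.T@(np.r_[.5018,-.0075,.091]-p)/.08)
E
```

```text
[ 0.50153933 -0.0068751 ] [ 0.50173067 -0.0068958 ]
[ 0.49859361 -0.01111879  0.2393296 ] [ 0.05561153 -0.02724597  1.85407076]
```

```bash
python3 -m handwheel '[[[0.055,-0.03,0.5],0,60],[[0.055,-0.03,0.95],0,60],[[0.055,-0.03,0.95],0,60],[[0.055,-0.03,0.95],0,60]]' 
python3 -m handwheel '[[[0,0,0.3],0,60],[[0,0,0.6],0,60],[[0,0,0.9],0,60],[[0,0,0.9],0,60],[[0,0,0.9],0,60]]' 
python3 -m handwheel '[[[0,0,0],0,15],[[0,0,0],0,15],[[0,0,0],0,15],[[0,0,0],0,15],[[0,0,0],0,15]]' 60
python3 -m handwheel '[[[0,0,0],0,15],[[0,0,0],0,15],[[0,0,0],0,15]]' 60
```

```text
clock: 2.75
tool_pos: [0.5019, -0.0064, 0.1637]
tcp_rot: [0.981, 0.193, -0.001, -0.0]
wrist_force: [0.5, -0.4, 0.4]
width: 0.0599
grip_force: 0.0
clock: 3.25
tool_pos: [0.5038, -0.0058, 0.0933]
tcp_rot: [0.981, 0.193, 0.001, 0.0]
wrist_force: [0.5, 0.1, 0.5]
width: 0.0598
grip_force: 0.0
clock: 3.75
tool_pos: [0.5038, -0.0053, 0.0931]
tcp_rot: [0.981, 0.194, 0.002, 0.0]
wrist_force: [-0.8, 0.9, 6.1]
width: 0.0229
grip_force: 58.4
clock: 4.05
tool_pos: [0.5038, -0.0052, 0.0931]
tcp_rot: [0.981, 0.194, 0.002, 0.0]
wrist_force: [-0.4, -0.6, 4.9]
width: 0.0224
grip_force: 58.4
```

```bash
python3 -m handwheel '[[[0,0,-0.1],0,15],[[0,0,-0.3],0,15],[[0,0,-0.5],0,15],[[0,0,-0.7],0,15],[[0,0,-0.7],0,15]]' 
python3 -m handwheel '[[[0,0,-0.3],0,15],[[0,0,-0.6],0,15],[[0,0,-0.9],0,15],[[0,0,-0.9],0,15]]' 
python3 - <<'E'
from h import *
a=grab('scene');b=grab('wrist')
o=np.hstack([cv2.resize(a['image'][60:300,180:500],(400,300)),cv2.resize(b['image'],(400,250))[:250] if 0 else np.vstack([cv2.resize(b['image'],(400,250)),np.zeros((50,400,3),'uint8')])])
cv2.imwrite('pics/l.png',o[:,:,::-1])
E
```

```text
clock: 4.55
tool_pos: [0.5042, -0.0055, 0.1499]
tcp_rot: [0.981, 0.194, 0.002, 0.001]
wrist_force: [0.4, -0.7, -1.1]
width: 0.0221
grip_force: 59.0
clock: 4.95
tool_pos: [0.5044, -0.0054, 0.222]
tcp_rot: [0.981, 0.194, 0.003, 0.001]
wrist_force: [0.0, -0.3, -1.9]
width: 0.0224
grip_force: 59.0
```

View pics/l.png

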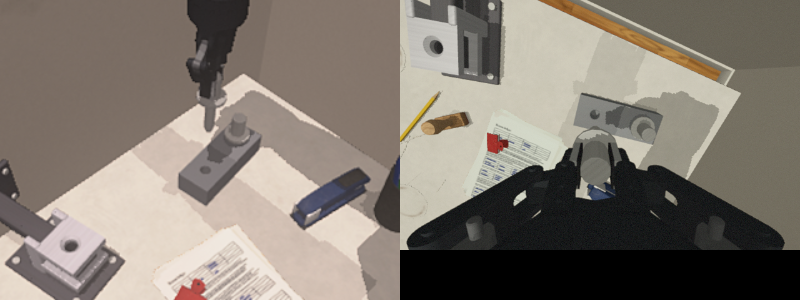

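The pin is held upright and clear of the block, and the short pin has not moved. Now I go to the fork.

```bash
python3 -m handwheel '[[[0.2,-0.45,0],0,15],[[0.41,-0.91,0],0,15],[[0.41,-0.91,0],0,15],[[0.41,-0.91,0],0,15]]' 
python3 -m handwheel '[[[0.2,-0.45,0],0,15],[[0.41,-0.91,0],0,15],[[0.41,-0.91,0],0,15],[[0.41,-0.91,0],0,15]]' 
python3 -m handwheel '[[[0.2,-0.45,0],0,15],[[0.41,-0.91,0],0,15],[[0.41,-0.91,0],0,15],[[0.41,-0.91,0],0,15]]' 
python3 - <<'E'
from h import *
b=grab('wrist')
print(r.get_state()['tool_pos'],proj(b,[.512,.255,.082]))
o=cv2.resize(b['image'][100:300,200:440],None,fx=3,fy=3,interpolation=2)
cv2.imwrite('pics/f.png',o[:,:,::-1])
E
```

```text
clock: 5.45
tool_pos: [0.5041, 0.0749, 0.2173]
tcp_rot: [0.981, 0.195, -0.002, 0.0]
wrist_force: [-0.4, -0.1, -1.5]
width: 0.0228
grip_force: 59.4
clock: 5.85
tool_pos: [0.5074, 0.1536, 0.2182]
tcp_rot: [0.981, 0.194, -0.001, 0.001]
wrist_force: [-0.7, 0.0, -1.8]
width: 0.0226
grip_force: 59.6
clock: 6.25
tool_pos: [0.5147, 0.2225, 0.2185]
tcp_rot: [0.98, 0.201, -0.002, -0.004]
wrist_force: [-0.6, 0.2, -1.6]
width: 0.0223
grip_force: 59.6
[0.51470464 0.22217199 0.2187405 ] [281.7020064  179.72413665]
```

View pics/f.png

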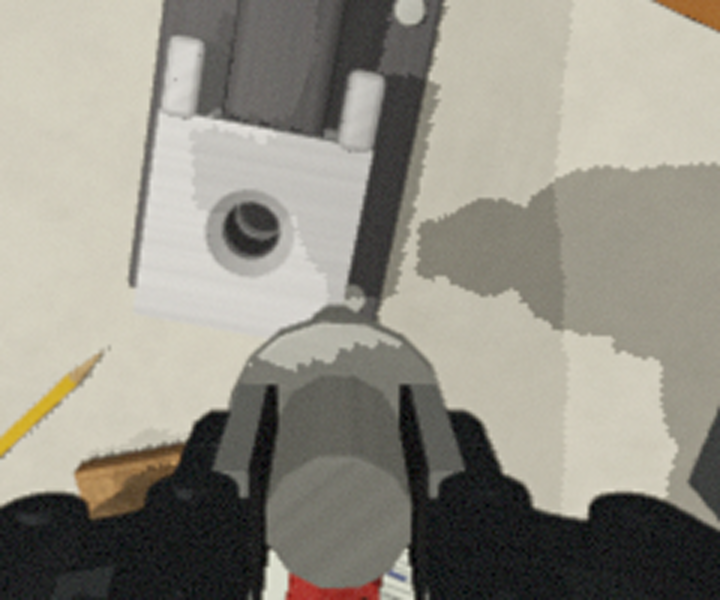

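The view shows the chamfer mouth centred at about (283.3,177.3), the knob top centred at about (313.3,274), and the nose just peeking out near (315,203).

```bash
python3 - <<'E'
from h import *
from scipy.spatial.transform import Rotation as Ro
b=grab('wrist');s=r.get_state();p=s['tool_pos'];R=Ro.from_quat(s['tcp_rot']).as_matrix()
h=plane(b,283.3,177.3,.082);print('hole',h,'tcp',p,s['joint_pos'],s['qd'])
k=plane(b,313.3,274,p[2]+.021);hd=plane(b,312.2,0,1)
print('knob top in tool',R.T@(k-p),'tool z',R[:,2])
print('nose',plane(b,316,202,p[2]-.087),'delta',R.T@(h-p)/.08)
E
```

```text
hole [0.51484749 0.25411672 0.082     ] tcp [0.51470669 0.22211775 0.21893513] [0.40317604 0.37120729 0.13301262 1.33409617 0.00801143 3.14031149] [ 1.74319040e-05 -5.20861889e-03  1.98106644e-03 -1.22319758e-03
  3.25511822e-03  2.02316825e-03]
knob top in tool [-0.0017586   0.00116108 -0.02100739] tool z [-0.00451782  0.00678265 -0.99996679]
nose [0.51733862 0.21979786 0.13193513] delta [ 0.1615613  -0.35329585  1.71433727]
```

Joint 6 has reached its limit at 3.14. I turn the tool back about 30° before going on.

```bash
python3 -m handwheel '[[[0,0,0],-0.1,15],[[0,0,0],-0.2,15],[[0,0,0],-0.3,15],[[0,0,0],-0.35,15],[[0,0,0],-0.35,15]]' 
python3 - <<'E'
from h import *
from scipy.spatial.transform import Rotation as Ro
b=grab('wrist');s=r.get_state();p=s['tool_pos'];R=Ro.from_quat(s['tcp_rot']).as_matrix()
print(s['joint_pos'],R[:,2],p)
print('hole at .5145,.254 px',proj(b,[.5145,.254,.082]),'delta',R.T@(np.r_[.5148,.2541,.082]-p)/.08)
E
```

```text
clock: 6.85
tool_pos: [0.5148, 0.2224, 0.2194]
tcp_rot: [0.888, 0.459, 0.0, -0.004]
wrist_force: [-0.1, -0.0, -2.4]
width: 0.0223
grip_force: 59.6
[0.40372457 0.37074568 0.13359429 1.33399677 0.00836694 2.5927344 ] [-0.00361042  0.00755597 -0.99996494] [0.51484645 0.22262607 0.21941695]
hole at .5145,.254 px [293.71204238 164.69945171] delta [ 0.31328197 -0.21590743  1.72062639]
```

```bash
python3 -m handwheel '[[[0.17,-0.11,0],0,15],[[0.335,-0.225,0.1],0,15],[[0.335,-0.225,0.3],0,15],[[0.335,-0.225,0.45],0,15],[[0.335,-0.225,0.45],0,15]]' 
python3 - <<'E'
from h import *
a=grab('scene');b=grab('wrist');s=r.get_state();print(s['tool_pos'],s['joint_pos'][5])
o=np.hstack([cv2.resize(a['image'][180:300,180:300],(400,400),interpolation=2),cv2.resize(b['image'][130:290,230:390],(400,400),interpolation=2)])
cv2.imwrite('pics/g.png',o[:,:,::-1])
print(proj(a,[.5148,.2541,.082]))
E
```

```text
clock: 7.4
tool_pos: [0.5138, 0.2567, 0.1807]
tcp_rot: [0.888, 0.46, -0.002, -0.004]
wrist_force: [-0.3, -0.6, -1.5]
width: 0.0225
grip_force: 59.6
[0.51508801 0.25681108 0.183012  ] 2.642878519453909
[236.03520385 253.72774139]
```

View pics/g.png

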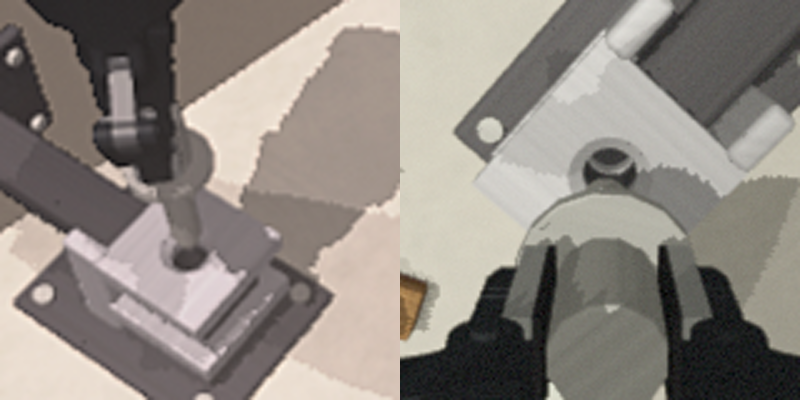

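In the scene crop the nose at (187,241) hangs about 12 mm over the mouth centre at (185,256). It lines up to within 1–2 mm, so I descend in steps and watch the force.

```bash
python3 -m handwheel '[[[0,0,0.07],0,15],[[0,0,0.14],0,15],[[0,0,0.21],0,15],[[0,0,0.28],0,15],[[0,0,0.28],0,15]]'
```

```text
clock: 8.0
tool_pos: [0.5148, 0.2563, 0.16]
tcp_rot: [0.888, 0.46, -0.001, -0.004]
wrist_force: [0.8, 1.1, -1.0]
width: 0.0225
grip_force: 59.6
```

```bash
python3 -m handwheel '[[[0,0,0.06],0,15],[[0,0,0.12],0,15],[[0,0,0.18],0,15],[[0,0,0.24],0,15],[[0,0,0.24],0,15]]'
```

```text
clock: 8.5
tool_pos: [0.5147, 0.2566, 0.1409]
tcp_rot: [0.888, 0.46, -0.001, -0.004]
wrist_force: [-0.9, 0.0, -1.1]
width: 0.0223
grip_force: 59.6
```

```bash
python3 -m handwheel '[[[0,0,0.1],0,15],[[0,0,0.2],0,15],[[0,0,0.28],0,15],[[0,0,0.34],0,15],[[0,0,0.34],0,15]]'
```

```text
clock: 9.0
tool_pos: [0.5146, 0.2568, 0.1136]
tcp_rot: [0.888, 0.46, -0.001, -0.004]
wrist_force: [0.0, 0.1, -0.9]
width: 0.0221
grip_force: 59.6
```

```bash
python3 -m handwheel '[[[0,0,0.03],0,15],[[0,0,0.06],0,15],[[0,0,0.09],0,15],[[0,0,0.11],0,15],[[0,0,0.11],0,15]]'
```

```text
clock: 9.5
tool_pos: [0.515, 0.2571, 0.1057]
tcp_rot: [0.888, 0.46, 0.0, -0.004]
wrist_force: [-0.0, 1.4, -2.6]
width: 0.0225
grip_force: 59.6
```

```bash
python3 -m handwheel '[[[0,0,0.01],0,15],[[0,0,0.02],0,15],[[0,0,0.03],0,15],[[0,0,0.03],0,15]]'
```

```text
clock: 9.9
tool_pos: [0.5152, 0.2572, 0.1035]
tcp_rot: [0.888, 0.46, 0.0, -0.004]
wrist_force: [0.0, -0.4, -0.9]
width: 0.022
grip_force: 59.6
```

```bash
python3 -m handwheel '[[[0,0,0.01],0,15],[[0,0,0.02],0,15],[[0,0,0.02],0,15]]'
python3 -m handwheel '[[[0,0,0],0,55],[[0,0,0],0,55],[[0,0,0],0,55],[[0,0,0],0,55],[[0,0,0],0,55]]'
python3 -m handwheel '[[[0,0,-0.3],0,55],[[0,0,-0.7],0,55],[[0,0,-1],0,55],[[0,0,-1],0,55]]'
python3 - <<'E'
from h import *
a=grab('scene');b=grab('wrist')
o=np.hstack([cv2.resize(a['image'][130:290,180:400],(400,290),interpolation=2),cv2.resize(b['image'][100:300,180:456],(400,290),interpolation=2)])
cv2.imwrite('pics/z.png',o[:,:,::-1]);s=r.get_state();print(s['width'],s['wrist_force'])
print(proj(a,[.5148,.2541,.124]),proj(b,[.5148,.2541,.124]),proj(b,[.5148,.2541,.088]))
E
```

```text
clock: 10.2
tool_pos: [0.5153, 0.2574, 0.1034]
tcp_rot: [0.888, 0.46, 0.001, -0.004]
wrist_force: [-2.4, -0.8, 6.8]
width: 0.0221
grip_force: 60.6
clock: 10.7
tool_pos: [0.5152, 0.2572, 0.1018]
tcp_rot: [0.888, 0.46, 0.0, -0.004]
wrist_force: [-0.0, -0.7, -0.2]
width: 0.055
grip_force: 0.0
clock: 11.1
tool_pos: [0.5178, 0.2577, 0.1862]
tcp_rot: [0.888, 0.46, 0.004, -0.004]
wrist_force: [0.7, 0.2, -0.5]
width: 0.0551
grip_force: 0.0
0.05516215682351146 [-0.90098923  0.00632609  0.18634058]
[232.59977495 240.66525221] [311.84192316 218.789867  ] [312.09770173 205.27884757]
```

View pics/z.png

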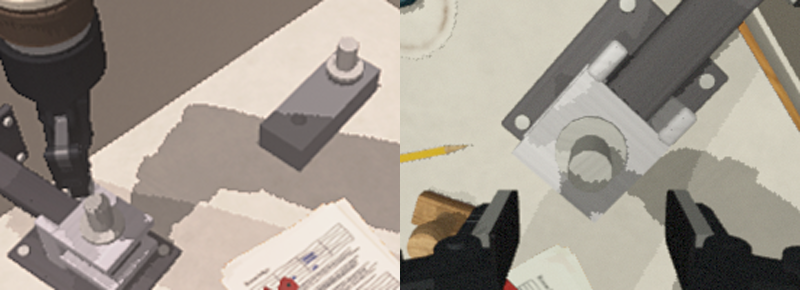

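The pin is seated, with its head flat on the fork at wrist crop (590,150). The short pin still stands in the block at scene crop (347,60), and the gripper is clear.

```bash
python3 -c "
from bench import r
print(r.finish_job())"
```

```text
the job is handed in; nothing more can be done
None
```

I pushed the long pin through the fork and lug and let go with its head flat on the fork; the short pin is still in its block hole, and I handed the job in at about 11 s (no verdict came back).

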